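# Clear the returns tray at the stores counter

## Task

Push the carton that lies in the handled tray right through the sprung flap of the returns drop box, so that it drops inside and the flap swings shut behind it. Then put the emptied tray on the tray stand, its four corner holes over the four posts and resting level on their shoulders, and let go of it. Do not knock the other things on the counter about.

Things in the scene. Friction and masses are not known exactly. Their poses are not given: they have to be found in the camera images.
- carton: Closed brown cardboard carton (a boxed bearing) lying flat in one compartment of the handled tray, 120 mm long (its x axis) by 44 mm wide (y) by 38 mm tall (z), 0.25 to 0.46 kg. Origin at the centre of its underside.
- carton_middle (a point): Middle of the carton, 19 mm above the centre of its underside. Axes as carton.
- drop_box: Fixed grey sheet-steel returns drop box on the counter, 210 mm wide (its y), 240 mm deep (x), 257 mm tall. Its x axis points inwards, front to back. Origin on the counter, at the middle of the foot of its front. The front is upright up to the sill; above it the mouth leans back 50 degrees from level up to the flat roof. Inside it is open down to a rubber mat 12 mm above the counter.
- mouth_sill (a point): Middle of the sill, the rounded lower edge of the drop box's mouth, 165 mm above the counter; axes as drop_box (x inwards, z up). The mouth is 170 mm wide between 20 mm frame strips. Behind the sill is only the drop: a carton let go with its tail past the sill falls in; with its tail still lying on the sill the flap may hold it there.
- mouth_lip (a point): Middle of the upper lip of the drop box's mouth, 71 mm further in than the sill and 249 mm above the counter; the flap's level hinge runs along it and the roof (top at 257 mm) begins there. Axes as drop_box.
- drop_flap (a joint): Aluminium flap closing the mouth, 162 mm wide, 104 mm long, hung from the upper lip. 0 = shut, in the plane of the mouth; grows (rad, to 2.1) as its lower edge swings inwards and up. A light spring shuts it: under 1 N at the lower edge starts it, and about 3 N drives the carton in level just over the sill, swinging the flap to about 1.8 rad. Its spring also pushes back on the carton.
- kit_tray: Loose aluminium tray, 260 mm (its x) by 165 mm (y), 0.45 kg, floor 4 mm thick, rim 24 mm high. Origin at the centre of its underside. A cross wall along y, with a grip bar on top, parts it into two compartments. A 14 mm round hole goes through the floor in each corner, at x = +-117 mm, y = +-69.5 mm. Turned half round it is the same tray.
- tray_grip (a point): Middle of the tray's black plastic grip bar, 50 mm above the tray's underside, over its centre of mass. The bar is 120 mm long (along the tray's y), 10 mm thick (x), its lower edge 36 mm and its top 66 mm above the underside. Axes as kit_tray.
- tier_stand: Fixed tray stand on the counter: a low steel bottom tray, 266 mm (its x) by 171 mm (y), 30 mm high, with stock lying in it, and four dark posts at x = +-117 mm, y = +-69.5 mm. Origin on the counter at the middle. Each post is 18 mm thick up to a shoulder 85 mm above the counter, then a 10 mm pin 22 mm tall whose top 8 mm tapers to 4 mm.
- stand_seat (a point): Point over the middle of the stand at the height of the four shoulders, 85 mm above the counter: where the origin of the seated tray comes, its x axis along the stand's x axis either way round. Axes as tier_stand.
- tape_roll: Bystander: roll of brown packing tape lying flat, 104 mm across, 48 mm high. Origin at the centre of its underside.
- bearing: Bystander: steel bearing lying flat, 90 mm across, 24 mm high. Origin at the centre of its underside.
- square_carton: Bystander: square carton, 85 by 85 by 60 mm. Origin at the centre of its underside.
- pulley: Bystander: dark steel pulley lying flat, 76 mm across, 50 mm high. Origin at the centre of its underside.
- oil_can: Bystander: upright white spray can, 66 mm across, 150 mm tall. Origin at the centre of its underside.
- scanner: Bystander: black hand-held code scanner lying down, about 180 mm long, 38 mm high. Origin on its underside.
Not all that is in view belongs to the job. What is shaped like the carton but blue is not meant.

How it is judged:
By the outcome, as a careful person would: the job done as asked, in the order asked, and still so for the second after the job is handed in, with the robot touching nothing.
It also fails if it takes over 69 s, if anything falls off the work surface, if the arm or the gripper's body presses on something with over 40 N, if the wrist force passes 120 N, or if a joint passes its speed limit or range.

## Robot

A 6-joint arm with a two-finger parallel gripper is mounted at the origin on the work surface. World frame = base frame: x ahead of the robot, y to its left, z up, the work surface at z = 0. Lengths are in m, angles in rad, forces in N, time in s.
With the tool pointing down it reaches from about 0.35 to 0.975 m from the base axis. Payload 4.9 kg.
Tool frame: the origin (TCP) lies at the very end of the fingers, on their centre line; the grasp point (between the pads) lies manip.grip_point_offset behind it (manip.grip_point_offset is the distance from the TCP to the grasp point, in m); z points along the fingers, y is the line along which they close (so a half turn about z gives the same grasp; the last joint's range is limited). The gripper opens to 85 mm and grips with 20 to 120 N. Pads are 22 mm wide; open, the fingers measure 114 mm over their backs; the gripper's body (76 mm by 85 mm) begins 54 mm behind the grasp point. The pads swing forward as they close: fully open they stand 13 mm farther back than shut.
Start: joints at [1.135, 0.053, 1.613, -0, 1.476, -0.119], TCP at [0.195, 0.594, 0.231] pointing down, gripper open.
Joint ranges: [-3.01, 3.01], [-1.01, 2.22], [0.06, 2.58], [-1.02, 4.17], [0.09, 2.62], [-3.14, 3.14]. Speed limits (rad/s): [2.57, 2.57, 3.14, 3.14, 3.14, 3.14].

## Interface

Orientations are given as a unit quaternion [w, x, y, z].
In Python, from plant import manip gives the robot as it stands.
- The arm moves only by the shell command python3 -m crank 'ROWS' [OPENING]. ROWS is JSON, a list of rows, each an object of numbers: "x", "y", "z": the shift along the tool's x, y, z in cm; "turn": the turn about the tool's z in rad. In form: [{"x": .., "y": .., "z": .., "turn": ..}, ...]. A call has 1 to 5 rows; each row shifts and turns the commanded pose from where the row before left it, along the tool's axes as they then stand; what a row does not reach is not made up. A row lasts 1/10 s, in which the tool goes at most 50 mm and 8.59 degrees, less where a joint would pass 70% of its speed; a pose out of reach is approached as far as the arm can. A call with a gripper value outside its range is refused whole. OPENING is the opening in per cent of the stroke, from 0 (shut) to 100 (fully open), set as the call begins (- or left out, the last holds). The fingers move at their own pace and stop on an object; the grip force is fixed at half the most. Time passes only in rows, so rows that do not move let the fingers close. It gives the time, the measured TCP pose, the force, the opening and the grip force at its end, in the units of the state.
- manip.state(): the state, without advancing time (a new reading comes with each control period).
- manip.grab_frame(name): name is "side" or "top" or "wrist"; returns (picture, depth): 480x640x3 uint8, red, green, blue; 480x640 float32, m along the optical axis (not along the pixel's ray), 0 where there is no reading.
- manip.camera_model(name): a dict with "mtx" (3x3 intrinsics, pixels), "k1" (the pictures are not rectified: a ray, as slopes to the right and down, at radius r is drawn at 1 + k1 r^2 times it, then the intrinsics apply), "world_to_cam" (4x4, takes a point from world to camera coordinates). Camera axes: x right, y down, z forward; pixel columns grow to the right and rows downward; lengths in m; the calibration is good to about 2 mm. A picture is of the moment at which its call begins: read the wrist's pose just before it. camera_model takes no time and is no camera call; for the wrist camera it gives the pose at the moment of the call.
- manip.job_done(): hands the job in; it is judged then, once.
The state is a dict: "time": time; "joint_pos": joint angles; "joint_vel": joint speeds; "joint_efforts": joint torques, N m; "tool_pos": TCP position; "tool_rot": TCP orientation; "contact_force": force on the tool from outside, world axes, zero at the start; "ft_torque": the same for the moment, N m; "gripper_width": opening from 0.0 (shut) to 1.0 (fully open); "grasp_force": force on a finger pad.
Only numpy, scipy, OpenCV 4.12 (cv2) and the standard library are available. Lean on these libraries where they do the work, as an engineer would, in place of code of your own. Each camera call takes 0.05 s, during which the arm holds its last target. There are 200 camera calls.

## Working session

There is one attempt and no reset: what is moved stays moved. The work goes in short steps, Python scripts to look and compute and a shell command to move; the robot and the scene stay as the last step left them, time stands still between calls to the robot, and variables do not carry over. Pictures are saved under pics/ and viewed, at most 10 in all, crops included, and the job is handed in when it is done.

```bash
ls; mkdir -p pics; cat > h.py <<'E'
import numpy as np, cv2, json
from plant import manip
from scipy.spatial.transform import Rotation as R
def grab(name,tag):
    cm=manip.camera_model(name); im,d=manip.grab_frame(name)
    cv2.imwrite(f'pics/{tag}.png',im[:,:,::-1]); np.savez(f'{tag}.npz',im=im,d=d,K=cm['mtx'],k1=cm['k1'],T=cm['world_to_cam'])
    return im,d,cm
def cloud(tag):
    z=np.load(tag+'.npz'); K=np.array(z['K']);d=z['d']
    v,u=np.mgrid[0:480,0:640].astype(float)
    x=(u-K[0,2])/K[0,0]; y=(v-K[1,2])/K[1,1]; a,b=x.copy(),y.copy()
    for _ in range(10):
        s=1+z['k1']*(a*a+b*b); a=x/s;b=y/s
    P=np.stack([a*d,b*d,d],-1); T=np.array(z['T'])
    W=(P-T[:3,3])@T[:3,:3]; W[d==0]=np.nan
    return W,z['im']
def st():
    s=manip.state(); q=s['tool_rot']; r=R.from_quat([q[1],q[2],q[3],q[0]])
    return s,np.array(s['tool_pos']),r
E
python3 - <<'E'
from h import *
for n in ('top','side'):
    grab(n,n+'0')
s,p,r=st(); print(p,r.as_matrix().round(3),manip.grip_point_offset,s['time'],s['contact_force'])
for n in ('top','side','wrist'):
    T=np.array(manip.camera_model(n)['world_to_cam']); print(n,-T[:3,:3].T@T[:3,3],T[2,:3])
E
```

```text
pics
[0.19443941 0.59338238 0.23015836] [[-0.95   0.312 -0.001]
 [ 0.312  0.95  -0.002]
 [ 0.    -0.002 -1.   ]] 0.0187 0.1 [ 0.32490515  0.53123456 -0.40819545]
top [ 0.48529453 -0.01121118  1.60857882] [ 0.06951451  0.00146746 -0.99757986]
side [ 0.40799589 -1.22211938  1.20399087] [ 0.11198442  0.75031736 -0.65152387]
wrist [0.12691728 0.61528616 0.37317983] [ 0.2641653 -0.0887588 -0.9603846]
```

View pics/top0.png

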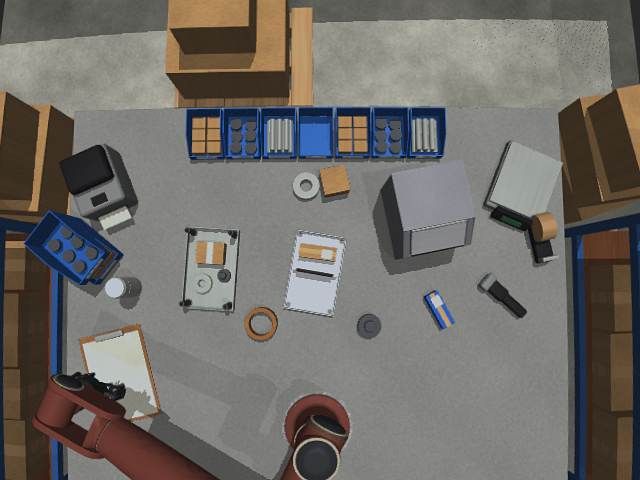

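View pics/side0.png

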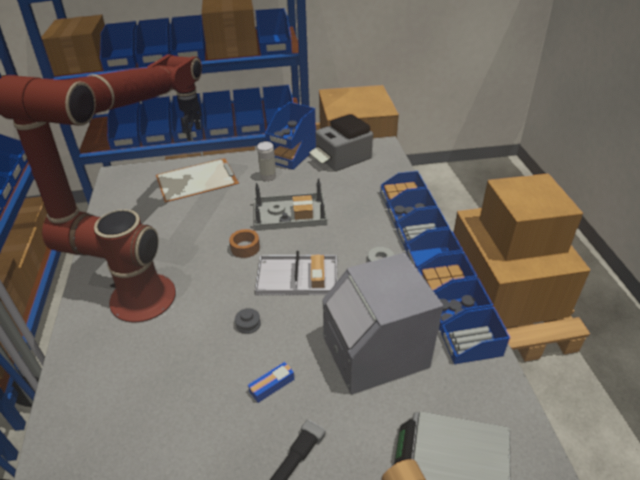

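The top view shows the tray at about (315,272) with its carton at (317,253) and its grip bar at (316,272). The stand is at (210,270), the drop box at (428,212) with its mouth edge near (440,250), and the blue decoy at (438,310). The side view agrees. Next I measure from depth.

```bash
python3 - <<'E'
from h import *
W,im=cloud('top0')
def rect(m,n):
    P=W[m]; r=cv2.minAreaRect(P[:,:2].astype(np.float32)*1000)
    print(n,len(P),'z',np.median(P[:,2]).round(4),'c',np.round(r[0],1),'size',np.round(r[1],1),'ang',round(r[2],1))
v,u=np.mgrid[0:480,0:640]
def box(u0,u1,v0,v1): return (u>=u0)&(u<u1)&(v>=v0)&(v<v1)
Z=W[...,2]; 
tb=box(280,350,225,320)
print('table',np.nanmedian(Z[box(250,280,350,380)]))
rect(tb&(Z>0.012),'tray rim+')
rect(tb&(Z>0.034)&(v<264),'carton'); rect(tb&(Z>0.05)&(v>262),'bar')
sb=box(175,245,220,320)
rect(sb&(Z>0.02),'stand'); rect(sb&(Z>0.09),'pins')
n,l,s_,c=cv2.connectedComponentsWithStats((sb&(Z>0.08)).astype(np.uint8))
for i in range(1,n): print(' post',W[l==i].mean(0).round(4),W[l==i].max(0).round(3),len(W[l==i]))
bb=box(370,490,150,275)
rect(bb&(Z>0.245),'roof'); rect(bb&(Z>0.155),'box')
for q in ((410,255),(440,250),(468,245),(412,228),(440,223),(470,217)): print(q,W[q[1],q[0]].round(3))
for n,b in dict(tape=(240,282,303,345),pulley=(354,384,310,340),can=(103,133,270,302),bear=(290,319,170,202),sq=(318,352,163,198)).items():
    rect(box(*b)&(Z>0.015),n)
E
cat > /dev/null; python3 - <<'E'
import cv2
im=cv2.imread('pics/top0.png'); cv2.imwrite('pics/crop.png',cv2.resize(im[150:330,170:490],None,fx=2.5,fy=2.5,interpolation=cv2.INTER_CUBIC))
E
```

```text
table -0.0012360136402477884
tray rim+ 943 z 0.039 c [504.7   6.5] size [165.4 260.5] ang 80.1
carton 492 z 0.0407 c [571.3  -3.1] size [120.6  43.9] ang 82.1
bar 117 z 0.0644 c [505.    6.3] size [119.8  10. ] ang 80.4
stand 1323 z 0.0425 c [519.3 350.1] size [172.7 268.5] ang 85.9
pins 40 z 0.1017 c [519.1 348.6] size [147.2 240.9] ang 85.6
 post [0.6405 0.4087 0.0905] [0.649 0.419 0.112] 26
 post [0.6315 0.2714 0.0919] [0.639 0.279 0.112] 23
 post [0.4088 0.4258 0.0911] [0.415 0.435 0.109] 23
 post [0.3985 0.2882 0.0911] [0.406 0.298 0.111] 25
roof 4536 z 0.2556 c [ 713.6 -332.9] size [181.9 213.7] ang 10.9
box 6511 z 0.2538 c [ 684.2 -338.5] size [241.7 213.8] ang 10.9
(410, 255) [ 0.553 -0.28   0.167]
(440, 250) [ 0.568 -0.37   0.169]
(468, 245) [ 0.594 -0.51  -0.007]
(412, 228) [ 0.625 -0.271  0.253]
(440, 223) [ 0.64  -0.351  0.251]
(470, 217) [ 0.656 -0.437  0.255]
tape 453 z 0.0457 c [341.  180.9] size [101.6 104. ] ang 26.4
pulley 416 z 0.0336 c [ 332.1 -170.5] size [69.2 74.1] ang 87.7
can 559 z 0.1452 c [469.1 648.8] size [135.6  64.2] ang 75.2
bear 459 z 0.0227 c [793.6  36. ] size [83.2 89. ] ang 89.8
sq 762 z 0.0581 c [803.6 -51.5] size [ 86.8 102. ] ang 11.3
```

View pics/crop.png

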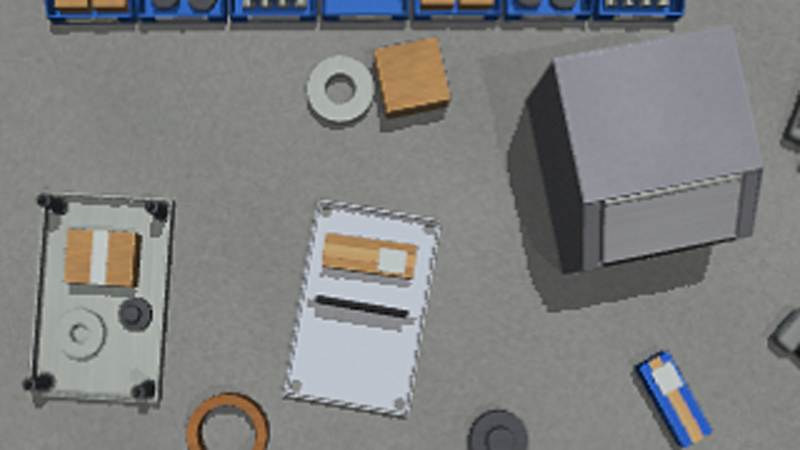

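```bash
cat >> h.py <<'E'
def plan(x,y,z,yaw):
    "tool-axis deltas in cm to TCP target with tool-y yaw in deg: turn first, then shift in turned axes"
    s,p,r=st(); M=r.as_matrix(); cy=np.degrees(np.arctan2(M[1,1],M[0,1]))
    a=np.radians(yaw); ty=np.array([np.cos(a),np.sin(a),0]); tx=np.array([-np.sin(a),np.cos(a),0])
    d=np.array([x,y,z])-p
    print('t',round(s['time'],2),'pos',p.round(4),'yaw',cy.round(2),'tilt',M[:,2].round(3),'F',np.round(s['contact_force'],1),'w',round(s['gripper_width'],3),'gf',round(s['grasp_force'],1))
    print('turn',round(np.radians((cy-yaw+180)%360-180),3),'x %.2f y %.2f z %.2f'%(d@tx*100,d@ty*100,-d[2]*100))
E
T='{"turn":0.15}'
python3 -m crank '[{"turn":0.15},{"turn":0.15},{"turn":0.15},{"turn":0.15},{"turn":0.15}]' 70
python3 -m crank '[{"turn":0.15},{"turn":0.15},{"turn":0.15},{"turn":0.15},{"turn":0.04}]' 
for i in 1 2 3; do python3 -m crank '[{"x":-3.9,"y":3.0},{"x":-3.9,"y":3.0},{"x":-3.9,"y":3.0},{"x":-3.9,"y":3.0},{"x":-3.9,"y":3.0}]'; done
python3 -m crank '[{},{}]'
python3 - <<'E'
from h import *
plan(.5647,-.0506,.10,-7.9)
grab('wrist','w1')
W,im=cloud('w1'); Z=W[...,2]
near=(abs(W[...,0]-.57)<.05)&(abs(W[...,1]+.003)<.08)&(Z>.034)&(Z<.05)
n,l,s,c=cv2.connectedComponentsWithStats(near.astype(np.uint8))
i=1+np.argmax(s[1:,4]); P=W[l==i]; print(np.nanmedian(P[:,2]),cv2.minAreaRect((P[:,:2]*1000).astype(np.float32)),len(P))
E
```

```text
t 0.1 pos [0.1944 0.5934 0.2302] yaw 71.85 tilt [-0.001 -0.002 -1.   ] F [ 0.3  0.5 -0.4] w 1.001 gf 0.0
turn 1.392 x -58.70 y 45.53 z 13.02schema error: expected keys x, y, z, turn
schema error: expected keys x, y, z, turn
schema error: expected keys x, y, z, turn
schema error: expected keys x, y, z, turn
schema error: expected keys x, y, z, turn
schema error: expected keys x, y, z, turn
Traceback (most recent call last):
ValueError: attempt to get argmax of an empty sequence
```

View pics/w1.png

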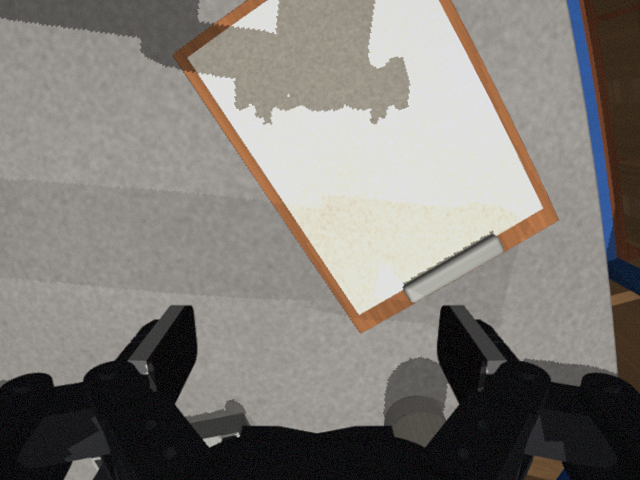

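All four keys are needed in each row, so nothing moved. The wrist picture shows only the clipboard, at about (380,160), and the open fingers.

```bash
python3 -m crank '[{"x":0,"y":0,"z":0,"turn":0.149},{"x":0,"y":0,"z":0,"turn":0.149},{"x":0,"y":0,"z":0,"turn":0.149},{"x":0,"y":0,"z":0,"turn":0.149},{"x":0,"y":0,"z":0,"turn":0.149}]' 70
python3 -m crank '[{"x":0,"y":0,"z":0,"turn":0.149},{"x":0,"y":0,"z":0,"turn":0.149},{"x":0,"y":0,"z":0,"turn":0.149},{"x":0,"y":0,"z":0,"turn":0.149},{"x":0,"y":0,"z":0,"turn":0.05}]'
python3 -m crank '[{"x":-3.9,"y":3.0,"z":0,"turn":0},{"x":-3.9,"y":3.0,"z":0,"turn":0},{"x":-3.9,"y":3.0,"z":0,"turn":0},{"x":-3.9,"y":3.0,"z":0,"turn":0},{"x":-3.9,"y":3.0,"z":0,"turn":0}]'
python3 -m crank '[{"x":-3.9,"y":3.0,"z":0,"turn":0},{"x":-3.9,"y":3.0,"z":0,"turn":0},{"x":-3.9,"y":3.0,"z":0,"turn":0},{"x":-3.9,"y":3.0,"z":0,"turn":0},{"x":-3.9,"y":3.0,"z":0,"turn":0}]'
python3 -m crank '[{"x":-3.9,"y":3.0,"z":0,"turn":0},{"x":-3.9,"y":3.0,"z":0,"turn":0},{"x":-3.9,"y":3.0,"z":0,"turn":0},{"x":-3.9,"y":3.0,"z":0,"turn":0},{"x":0,"y":0,"z":0,"turn":0}]'
python3 - <<'E'
from h import *
plan(.5647,-.0506,.10,-7.9)
grab('wrist','w2')
W,im=cloud('w2'); Z=W[...,2]
near=(abs(W[...,0]-.57)<.05)&(abs(W[...,1]+.003)<.09)&(Z>.034)&(Z<.05)
n,l,s,c=cv2.connectedComponentsWithStats(near.astype(np.uint8))
for i in range(1,n):
  if s[i,4]>300:
    P=W[l==i]; print(s[i],np.nanmedian(P[:,2]),cv2.minAreaRect((P[:,:2]*1000).astype(np.float32)))
E
```

```text
time: 0.65
tool_pos: [0.1946, 0.5936, 0.2308]
tool_rot: [0.0, 0.509, 0.861, -0.0]
contact_force: [0.9, 1.1, 0.2]
gripper_width: 0.703
grasp_force: 0.0
time: 1.15
tool_pos: [0.1946, 0.5936, 0.2308]
tool_rot: [0.0, 0.755, 0.656, -0.0]
contact_force: [1.5, 0.2, -0.0]
gripper_width: 0.7
grasp_force: 0.0
time: 1.65
tool_pos: [0.317, 0.3784, 0.231]
tool_rot: [0.0, 0.754, 0.657, -0.0]
contact_force: [0.7, 0.4, -0.7]
gripper_width: 0.704
grasp_force: 0.0
time: 2.15
tool_pos: [0.439, 0.1647, 0.2312]
tool_rot: [0.0, 0.754, 0.657, 0.0]
contact_force: [1.2, 0.1, 0.8]
gripper_width: 0.701
grasp_force: 0.0
time: 2.65
tool_pos: [0.5377, -0.009, 0.2308]
tool_rot: [0.0, 0.756, 0.655, -0.001]
contact_force: [-1.0, 0.4, -0.6]
gripper_width: 0.699
grasp_force: 0.0
t 2.65 pos [ 0.5377 -0.009   0.2308] yaw -8.2 tilt [-0.    -0.001 -1.   ] F [-1.   0.4 -0.6] w 0.699 gf 0.0
turn -0.005 x -3.75 y 3.24 z 13.08
[ 329  120   58  147 7919] 0.042639977922425513 ((571.1033325195312, -4.924076080322266), (120.69132995605469, 44.46012878417969), 81.91438293457031)
```

View pics/w2.png

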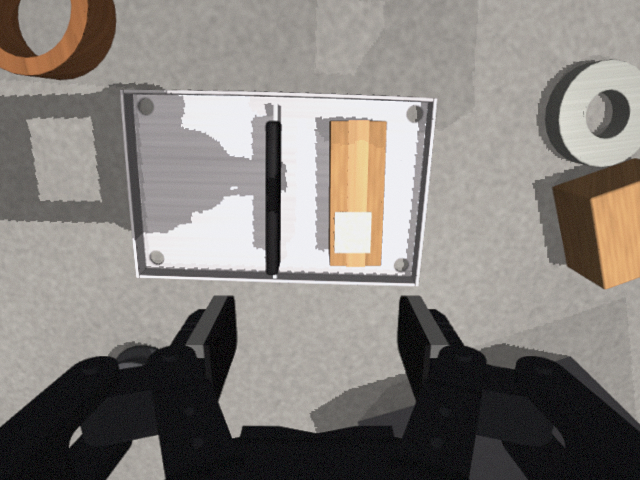

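The wrist view shows the carton at (358,193) in the right-hand compartment, its label end at (358,265), and the grip bar at (273,197). The position agrees with the top camera to 2 mm, so I grasp.

```bash
python3 -m crank '[{"x":-1.3,"y":1.1,"z":3.5,"turn":0},{"x":-1.3,"y":1.1,"z":3.5,"turn":0},{"x":-1.25,"y":1.0,"z":3.5,"turn":0},{"x":0,"y":0,"z":3,"turn":0},{"x":0,"y":0,"z":3,"turn":0}]'
python3 -m crank '[{"x":0,"y":0,"z":2,"turn":0},{"x":0,"y":0,"z":1.5,"turn":0},{"x":0,"y":0,"z":1,"turn":0},{"x":0,"y":0,"z":0.7,"turn":0},{"x":0,"y":0,"z":0,"turn":0}]'
python3 -c "
from h import *
plan(.5645,-.0517,.012,-8.1)"
```

```text
time: 3.2
tool_pos: [0.562, -0.0459, 0.0648]
tool_rot: [-0.0, 0.754, 0.657, -0.0]
contact_force: [-0.4, 0.4, -0.2]
gripper_width: 0.701
grasp_force: 0.0
time: 3.7
tool_pos: [0.5626, -0.0466, 0.0141]
tool_rot: [-0.0, 0.754, 0.657, -0.0]
contact_force: [0.1, -0.6, 0.5]
gripper_width: 0.701
grasp_force: 0.0
t 3.7 pos [ 0.5626 -0.0466  0.0141] yaw -7.83 tilt [-0.  0. -1.] F [ 0.1 -0.6  0.5] w 0.701 gf 0.0
turn 0.005 x -0.48 y 0.26 z 0.21
```

```bash
python3 -m crank '[{"x":-0.5,"y":0.25,"z":0.2,"turn":0},{"x":0,"y":0,"z":0,"turn":0}]'
python3 -m crank '[{"x":0,"y":0,"z":0,"turn":0},{"x":0,"y":0,"z":0,"turn":0},{"x":0,"y":0,"z":0,"turn":0},{"x":0,"y":0,"z":0,"turn":0},{"x":0,"y":0,"z":0,"turn":0}]' 0
python3 -m crank '[{"x":0,"y":0,"z":0,"turn":0},{"x":0,"y":0,"z":0,"turn":0},{"x":0,"y":0,"z":-0.5,"turn":0},{"x":0,"y":0,"z":-1,"turn":0},{"x":0,"y":0,"z":-1.5,"turn":0}]'
python3 -m crank '[{"x":0,"y":0,"z":-2.5,"turn":0},{"x":0,"y":0,"z":-3,"turn":0},{"x":0,"y":0,"z":-3,"turn":0},{"x":0,"y":0,"z":-3,"turn":0},{"x":0,"y":0,"z":-3,"turn":0}]'
python3 -m crank '[{"x":0,"y":0,"z":-1.5,"turn":0},{"x":0,"y":0,"z":-0.5,"turn":0},{"x":0,"y":0,"z":0,"turn":0}]'
python3 - <<'E'
from h import *
grab('side','s1'); grab('wrist','w3')
W,im=cloud('w3'); Z=W[...,2]
s,p,r=st(); M=r.as_matrix()
print(p)
L=(W-p)@M   # tool frame
near=(abs(L[...,1])<.03)&(L[...,0]>-.06)&(L[...,0]<.13)&(abs(L[...,2])<.05)
P=L[near]; 
for a in np.arange(-.02,.13,.015):
    q=P[(P[:,0]>=a)&(P[:,0]<a+.015)&(abs(P[:,1])<.012)]
    if len(q): print(round(a+.0075,3),len(q),np.median(q,0).round(4), q[:,0].max().round(4))
plan(0,0,0,0)
E
```

```text
time: 3.9
tool_pos: [0.5654, -0.0529, 0.0133]
tool_rot: [0.001, 0.754, 0.657, 0.0]
contact_force: [-0.5, -0.1, 0.2]
gripper_width: 0.704
grasp_force: 0.0
time: 4.4
tool_pos: [0.5653, -0.0526, 0.0133]
tool_rot: [0.001, 0.754, 0.657, 0.0]
contact_force: [-0.6, -1.5, 5.4]
gripper_width: 0.502
grasp_force: 63.0
time: 4.9
tool_pos: [0.5626, -0.0516, 0.0411]
tool_rot: [-0.002, 0.754, 0.657, -0.001]
contact_force: [0.0, 0.1, -3.3]
gripper_width: 0.504
grasp_force: 62.1
time: 5.4
tool_pos: [0.564, -0.0519, 0.1893]
tool_rot: [0.0, 0.754, 0.657, 0.0]
contact_force: [-0.2, 0.2, -1.9]
gripper_width: 0.501
grasp_force: 62.1
time: 5.7
tool_pos: [0.5643, -0.0521, 0.2074]
tool_rot: [0.0, 0.754, 0.657, 0.0]
contact_force: [-0.2, 0.3, -2.7]
gripper_width: 0.503
grasp_force: 62.3
[ 0.56337433 -0.05193601  0.20522293]
-0.012 1379 [-0.0085  0.0001 -0.0302] -0.005
0.002 3209 [ 0.0029  0.0001 -0.0305] 0.01
0.017 3642 [ 0.0178  0.0001 -0.0306] 0.025
0.032 4110 [ 0.0328  0.0001 -0.0304] 0.04
0.047 4494 [ 0.0477  0.0001 -0.03  ] 0.055
0.062 4974 [ 0.0628  0.     -0.03  ] 0.07
0.077 5371 [ 0.0776  0.     -0.03  ] 0.085
0.092 5681 [ 0.0925  0.     -0.0299] 0.1
t 5.8 pos [ 0.5634 -0.0519  0.2052] yaw -7.85 tilt [-0.003  0.001 -1.   ] F [-0.6 -0.3 -2.6] w 0.506 gf 62.3
turn -0.137 x 5.19 y -56.34 z 20.52
```

View pics/w3.png

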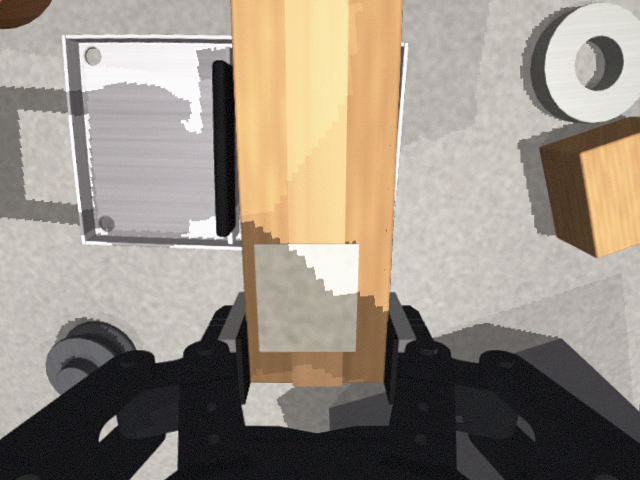

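The carton is gripped level, 44 mm across, with its tail edge at about (316,382) some 11 mm behind the tool axis. Its underside is 8 mm below the TCP, and the tray has stayed put.

```bash
python3 -m crank '[{"x":0,"y":0,"z":0,"turn":0.08},{"x":0,"y":0,"z":0,"turn":0.14},{"x":0,"y":0,"z":0,"turn":0.14},{"x":0,"y":0,"z":0,"turn":0.14},{"x":0,"y":0,"z":0,"turn":0.14}]'
python3 -m crank '[{"x":0,"y":0,"z":0,"turn":0.14},{"x":0,"y":0,"z":0,"turn":0.14},{"x":0,"y":0,"z":0,"turn":0.14},{"x":0,"y":0,"z":0,"turn":0.12},{"x":0,"y":0,"z":0,"turn":0.06}]'
python3 -m crank '[{"x":-2,"y":0,"z":0,"turn":0},{"x":-4,"y":0,"z":0,"turn":0},{"x":-4,"y":0,"z":0,"turn":0},{"x":-4,"y":0,"z":0,"turn":0},{"x":-3,"y":2,"z":0,"turn":0}]'
python3 -m crank '[{"x":-1.8,"y":3.5,"z":0,"turn":0},{"x":0,"y":4,"z":0,"turn":0},{"x":0,"y":4,"z":0.4,"turn":0},{"x":0,"y":4,"z":0.4,"turn":0},{"x":0,"y":4,"z":0.4,"turn":0}]'
python3 -m crank '[{"x":0,"y":4,"z":0.4,"turn":0},{"x":0,"y":3,"z":0.4,"turn":0},{"x":0,"y":1,"z":0.4,"turn":0},{"x":0,"y":0,"z":0,"turn":0},{"x":0,"y":0,"z":0,"turn":0}]'
python3 - <<'E'
from h import *
plan(.4288,-.3877,.181,-79.1)
grab('wrist','w4'); grab('top','t4')
s,p,r=st(); M=r.as_matrix()
W,im=cloud('w4'); L=(W-p)@M
c=np.array([.5663,-.3612,0]); ax=np.array([.982,.189,0]); ay=np.array([-.189,.982,0])
B=np.stack([(W-c)@ax,(W-c)@ay,W[...,2]],-1)
ok=(B[...,0]>-.01)&(B[...,0]<.2)&(abs(B[...,1])<.12)&(B[...,2]>.14)
print('box pts',ok.sum())
rf=ok&(B[...,2]>.25); print('roof z',np.median(B[...,2][rf]),'front edge x',np.percentile(B[...,0][rf],[0.5,2,10]))
for y0 in (-.09,-.06,.06,.09):
    m=ok&(abs(B[...,1]-y0)<.012)&(B[...,2]>.15); q=B[m]
    if len(q): print(y0,len(q),'sill min x',np.percentile(q[:,0],1).round(4),'z there',np.median(q[q[:,0]<np.percentile(q[:,0],3)][:,2]).round(4))
P=L[(abs(L[...,1])<.03)&(L[...,0]>-.02)&(L[...,0]<.13)&(abs(L[...,2]+.03)<.01)]; print('carton top z',np.median(P[:,2]),'max x',P[:,0].max(), 'y range',P[:,1].min(),P[:,1].max())
E
```

```text
time: 6.3
tool_pos: [0.5632, -0.0519, 0.2047]
tool_rot: [-0.001, 0.923, 0.384, -0.002]
contact_force: [0.1, -0.0, -2.4]
gripper_width: 0.505
grasp_force: 62.3
time: 6.8
tool_pos: [0.5632, -0.0518, 0.2046]
tool_rot: [-0.001, 0.995, 0.095, -0.002]
contact_force: [0.4, 0.9, -2.8]
gripper_width: 0.506
grasp_force: 62.3
time: 7.3
tool_pos: [0.3985, -0.103, 0.2045]
tool_rot: [-0.002, 0.995, 0.098, -0.002]
contact_force: [0.6, -2.2, -3.4]
gripper_width: 0.506
grasp_force: 62.2
time: 7.8
tool_pos: [0.4205, -0.3003, 0.1929]
tool_rot: [-0.001, 0.995, 0.096, -0.001]
contact_force: [1.0, 0.1, -2.2]
gripper_width: 0.503
grasp_force: 62.3
time: 8.3
tool_pos: [0.4362, -0.3765, 0.1818]
tool_rot: [-0.001, 0.995, 0.097, -0.001]
contact_force: [-0.3, -0.2, -1.7]
gripper_width: 0.505
grasp_force: 62.3
t 8.3 pos [ 0.4362 -0.3765  0.1818] yaw -78.88 tilt [-0.002  0.003 -1.   ] F [-0.3 -0.2 -1.7] w 0.505 gf 62.3
turn 0.004 x -0.94 y 0.96 z 0.08
box pts 0
  return _methods._mean(a, axis=axis, dtype=dtype,
  ret = ret.dtype.type(ret / rcount)
Traceback (most recent call last):
IndexError: index -1 is out of bounds for axis 0 with size 0
```

View pics/w4.png

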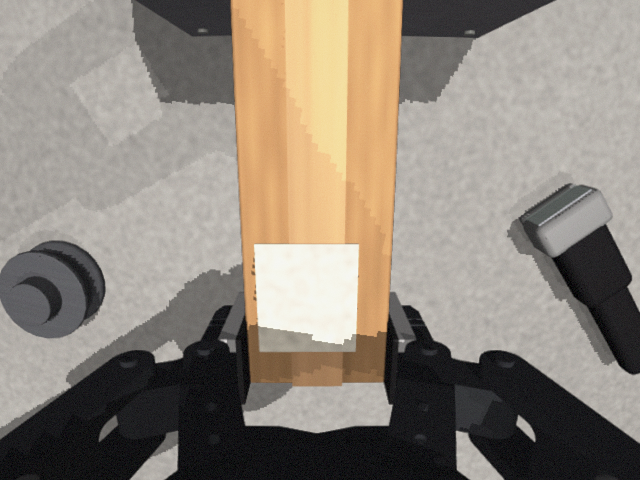

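The wrist view shows the box foot ahead at (335,33), about 1 cm to the right of the carton line, which matches the planned +0.96 cm in y. I line up and push in.

```bash
python3 -m crank '[{"x":0,"y":0.5,"z":0,"turn":0},{"x":0,"y":0.45,"z":0,"turn":0},{"x":1,"y":0,"z":0,"turn":0},{"x":1.5,"y":0,"z":0,"turn":0},{"x":1.5,"y":0,"z":0,"turn":0}]'
python3 -m crank '[{"x":1.5,"y":0,"z":0,"turn":0},{"x":1.5,"y":0,"z":0,"turn":0},{"x":1.5,"y":0,"z":0,"turn":0},{"x":1.5,"y":0,"z":0,"turn":0},{"x":1.5,"y":0,"z":0,"turn":0}]'
python3 -m crank '[{"x":1,"y":0,"z":0,"turn":0},{"x":1,"y":0,"z":0,"turn":0},{"x":0,"y":0,"z":0,"turn":0}]'
python3 - <<'E'
from h import *
plan(.5663+.025*.982,-.3612+.025*.189,.181,-79.1)
grab('side','s5'); grab('top','t5')
im=cv2.imread('pics/s5.png'); cv2.imwrite('pics/s5c.png',cv2.resize(im[220:420,270:490],None,fx=2.7,fy=2.7,interpolation=cv2.INTER_CUBIC))
E
```

```text
time: 8.9
tool_pos: [0.4791, -0.3792, 0.1834]
tool_rot: [0.0, 0.995, 0.097, 0.0]
contact_force: [-0.7, -0.8, -2.7]
gripper_width: 0.502
grasp_force: 62.4
time: 9.4
tool_pos: [0.5521, -0.3649, 0.1832]
tool_rot: [-0.0, 0.995, 0.097, -0.001]
contact_force: [-4.7, -0.5, -3.1]
gripper_width: 0.505
grasp_force: 62.6
time: 9.7
tool_pos: [0.5722, -0.3606, 0.1827]
tool_rot: [-0.0, 0.995, 0.097, 0.0]
contact_force: [0.5, -0.7, -6.3]
gripper_width: 0.504
grasp_force: 62.1
t 9.7 pos [ 0.5722 -0.3606  0.1827] yaw -78.85 tilt [ 0.     0.001 -1.   ] F [ 0.5 -0.7 -6.3] w 0.504 gf 62.1
turn 0.004 x 1.91 y -0.06 z 0.17
```

View pics/s5c.png

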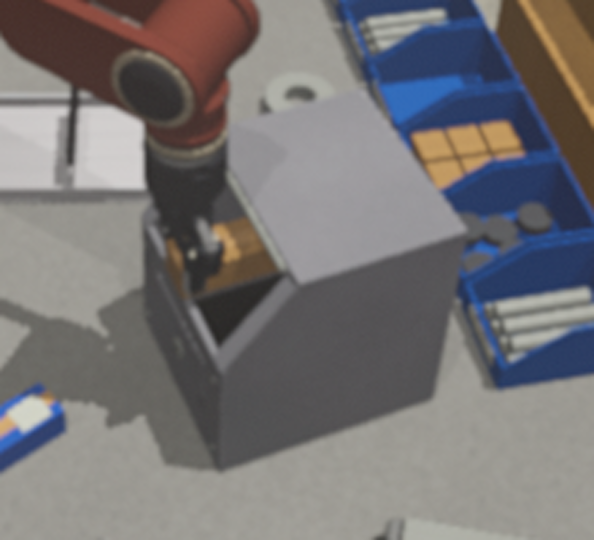

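The side crop shows the carton passing level through the mouth with the flap swung up. Its tail at (180,260) is about at the sill. About 2 cm more.

```bash
python3 -m crank '[{"x":0.5,"y":0,"z":0,"turn":0},{"x":0.5,"y":0,"z":0,"turn":0},{"x":0.4,"y":0,"z":0,"turn":0},{"x":0,"y":0,"z":0,"turn":0}]'
python3 -m crank '[{"x":0.3,"y":0,"z":0,"turn":0},{"x":0.3,"y":0,"z":0,"turn":0},{"x":0,"y":0,"z":0,"turn":0}]'
python3 -c "
from h import *
plan(.5663+.026*.982,-.3612+.026*.189,.181,-79.1)"
```

```text
time: 10.2
tool_pos: [0.5855, -0.3585, 0.1836]
tool_rot: [0.0, 0.995, 0.097, 0.0]
contact_force: [-0.8, -1.5, -5.1]
gripper_width: 0.504
grasp_force: 62.3
time: 10.5
tool_pos: [0.5911, -0.3573, 0.1834]
tool_rot: [0.0, 0.995, 0.097, 0.0]
contact_force: [-1.8, -1.1, -5.1]
gripper_width: 0.505
grasp_force: 62.3
t 10.5 pos [ 0.5911 -0.3573  0.1834] yaw -78.89 tilt [ 0.001 -0.    -1.   ] F [-1.8 -1.1 -5.1] w 0.505 gf 62.3
turn 0.004 x 0.09 y -0.08 z 0.24
```

```bash
python3 -m crank '[{"x":0.2,"y":0,"z":0,"turn":0},{"x":0,"y":0,"z":0,"turn":0},{"x":0,"y":0,"z":0,"turn":0},{"x":0,"y":0,"z":0,"turn":0},{"x":0,"y":0,"z":0,"turn":0}]' 100
python3 -m crank '[{"x":0,"y":0,"z":0,"turn":0},{"x":0,"y":0,"z":0,"turn":0},{"x":0,"y":0,"z":0,"turn":0}]'
python3 - <<'E'
from h import *
plan(0,0,0,0)
grab('side','s6'); grab('wrist','w6')
a=cv2.imread('pics/s6.png')[220:420,270:490]; b=cv2.imread('pics/w6.png')
cv2.imwrite('pics/c6.png',np.hstack([cv2.resize(a,(396,360),interpolation=cv2.INTER_CUBIC),cv2.resize(b,(400,360))]))
E
```

```text
time: 11.0
tool_pos: [0.5929, -0.357, 0.1838]
tool_rot: [0.0, 0.995, 0.097, 0.0]
contact_force: [-0.1, -0.5, 0.2]
gripper_width: 1.002
grasp_force: 0.0
time: 11.3
tool_pos: [0.5926, -0.357, 0.1833]
tool_rot: [-0.0, 0.995, 0.097, -0.0]
contact_force: [0.5, 0.2, -0.4]
gripper_width: 0.999
grasp_force: 0.0
t 11.3 pos [ 0.5926 -0.357   0.1833] yaw -78.9 tilt [-0.  0. -1.] F [ 0.5  0.2 -0.4] w 0.999 gf 0.0
turn -1.377 x 35.70 y -59.26 z 18.33
```

View pics/c6.png

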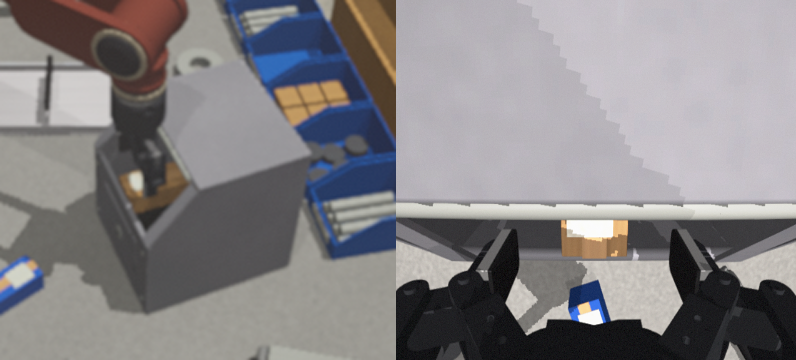

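The side view (left) shows the carton still in the mouth at (150,190). The wrist view (right) shows its tail end at (595,258), at the sill. I measure its pose.

```bash
python3 - <<'E'
from h import *
c=np.array([.5663,-.3612,0]); ax=np.array([.982,.189,0]); ay=np.array([-.189,.982,0])
grab('side','s7'); grab('wrist','w7')
for t in ('w7','s7'):
    W,im=cloud(t); B=np.stack([(W-c)@ax,(W-c)@ay,W[...,2]],-1)
    hsv=cv2.cvtColor(im,cv2.COLOR_RGB2HSV)
    m=(abs(B[...,1])<.06)&(B[...,0]>-.03)&(B[...,0]<.2)&(B[...,2]>.05)&(hsv[...,0]<25)&(hsv[...,1]>70)&(B[...,2]<.25)
    q=B[m]; print(t,len(q),q.min(0).round(3),q.max(0).round(3))
    for x in np.arange(-.03,.12,.01):
        k=q[(q[:,0]>=x)&(q[:,0]<x+.01)]
        if len(k)>5: print('  x %.3f'%(x+.005),len(k),'z',np.percentile(k[:,2],[5,50,95]).round(4),'y',np.percentile(k[:,1],[2,98]).round(3))
E
```

```text
w7 3768 [ 0.002 -0.059  0.113] [0.038 0.054 0.248]
  x 0.005 707 z [0.172  0.1731 0.1741] y [-0.023  0.019]
  x 0.015 2185 z [0.1717 0.1728 0.174 ] y [-0.023  0.02 ]
  x 0.025 783 z [0.1711 0.1722 0.222 ] y [-0.044  0.042]
  x 0.035 93 z [0.2048 0.223  0.2436] y [-0.047  0.044]
s7 413 [ 0.007 -0.06   0.13 ] [0.097 0.021 0.217]
  x 0.005 27 z [0.1618 0.1701 0.1738] y [-0.026  0.02 ]
  x 0.015 69 z [0.1437 0.1691 0.176 ] y [-0.053  0.019]
  x 0.025 46 z [0.1359 0.157  0.1899] y [-0.058 -0.014]
  x 0.035 26 z [0.1343 0.1488 0.2066] y [-0.059 -0.023]
  x 0.045 22 z [0.1334 0.1486 0.1621] y [-0.029 -0.022]
  x 0.055 37 z [0.1311 0.1524 0.1678] y [-0.028 -0.02 ]
  x 0.065 40 z [0.1321 0.1556 0.1705] y [-0.026 -0.018]
  x 0.075 49 z [0.141  0.1637 0.1699] y [-0.027  0.006]
  x 0.085 63 z [0.1516 0.166  0.1712] y [-0.026  0.017]
  x 0.095 34 z [0.159  0.1665 0.1694] y [-0.024  0.019]
```

The carton has dropped 34 mm below the sill, with its tail inside the front wall and its top at z = 0.172. The flap seems to have it wedged. I close the fingers, check whether it is still, then press its tail down gently.

```bash
python3 -m crank '[{"x":0,"y":0,"z":-0.5,"turn":0},{"x":-0.3,"y":0,"z":-0.5,"turn":0},{"x":0,"y":0,"z":0,"turn":0},{"x":0,"y":0,"z":0,"turn":0},{"x":0,"y":0,"z":0,"turn":0}]' 0
python3 -m crank '[{"x":0,"y":0,"z":0,"turn":0},{"x":0,"y":0,"z":0,"turn":0},{"x":0,"y":0,"z":0,"turn":0}]'
cat > chk.py <<'E'
from h import *
import sys
def carton(t):
    c=np.array([.5663,-.3612,0]); ax=np.array([.982,.189,0]); ay=np.array([-.189,.982,0])
    W,im=cloud(t); B=np.stack([(W-c)@ax,(W-c)@ay,W[...,2]],-1); hsv=cv2.cvtColor(im,cv2.COLOR_RGB2HSV)
    m=(abs(B[...,1])<.035)&(B[...,0]>-.03)&(B[...,0]<.2)&(B[...,2]>.01)&(hsv[...,0]<25)&(hsv[...,1]>70)&(B[...,2]<.22)
    q=B[m]; print(t,len(q))
    for x in np.arange(-.03,.12,.02):
        k=q[(q[:,0]>=x)&(q[:,0]<x+.02)]
        if len(k)>5: print('  x %.3f'%(x+.01),len(k),'z',np.percentile(k[:,2],[5,50,95]).round(3))
g=sys.argv[1]; plan(0,0,0,0); grab('side','s'+g); grab('wrist','w'+g); carton('w'+g); carton('s'+g)
E
python3 chk.py 8
```

```text
time: 12.0
tool_pos: [0.5897, -0.3575, 0.1933]
tool_rot: [-0.0, 0.995, 0.097, 0.0]
contact_force: [-0.1, 0.1, -0.6]
gripper_width: 0.145
grasp_force: 0.0
time: 12.3
tool_pos: [0.5897, -0.3574, 0.1931]
tool_rot: [-0.0, 0.995, 0.097, -0.0]
contact_force: [0.0, 0.5, -0.3]
gripper_width: -0.003
grasp_force: 0.0
t 12.3 pos [ 0.5897 -0.3574  0.1931] yaw -78.89 tilt [-0.  0. -1.] F [ 0.   0.5 -0.3] w -0.003 gf 0.0
turn -1.377 x 35.74 y -58.97 z 19.31
w8 1904
  x 0.000 97 z [0.128 0.173 0.174]
  x 0.020 1343 z [0.171 0.172 0.173]
  x 0.040 464 z [0.171 0.172 0.203]
s8 541
  x 0.000 25 z [0.162 0.17  0.176]
  x 0.020 119 z [0.14  0.169 0.174]
  x 0.040 93 z [0.134 0.157 0.172]
  x 0.060 133 z [0.135 0.167 0.172]
  x 0.080 136 z [0.145 0.167 0.17 ]
  x 0.100 35 z [0.162 0.166 0.169]
```

```bash
python3 -m crank '[{"x":0,"y":0,"z":0.7,"turn":0},{"x":0,"y":0,"z":0.7,"turn":0},{"x":0,"y":0,"z":0.7,"turn":0},{"x":0,"y":0,"z":0.5,"turn":0},{"x":0,"y":0,"z":0,"turn":0}]'
python3 chk.py 9
```

```text
time: 12.9
tool_pos: [0.5891, -0.3571, 0.1657]
tool_rot: [-0.001, 0.995, 0.097, -0.001]
contact_force: [-0.3, 0.0, 0.9]
gripper_width: 0.002
grasp_force: 0.0
t 12.9 pos [ 0.5891 -0.3571  0.1657] yaw -78.9 tilt [-0.002  0.001 -1.   ] F [-0.3  0.   0.9] w 0.002 gf 0.0
turn -1.377 x 35.71 y -58.91 z 16.57
w9 676
  x 0.000 73 z [0.164 0.165 0.166]
  x 0.020 562 z [0.164 0.165 0.19 ]
  x 0.040 41 z [0.191 0.209 0.213]
s9 486
  x 0.000 18 z [0.159 0.164 0.166]
  x 0.020 100 z [0.137 0.16  0.166]
  x 0.040 83 z [0.133 0.154 0.165]
  x 0.060 114 z [0.134 0.161 0.167]
  x 0.080 132 z [0.147 0.163 0.167]
  x 0.100 39 z [0.162 0.164 0.166]
```

```bash
python3 -m crank '[{"x":0,"y":0,"z":0.5,"turn":0},{"x":0,"y":0,"z":0.5,"turn":0},{"x":0,"y":0,"z":0.5,"turn":0},{"x":0,"y":0,"z":0.5,"turn":0},{"x":0,"y":0,"z":0,"turn":0}]'
python3 chk.py 10
python3 - <<'E'
import cv2,numpy as np
a=cv2.imread('pics/s10.png')[220:420,270:490]; b=cv2.imread('pics/w10.png')
cv2.imwrite('pics/c10.png',np.hstack([cv2.resize(a,(396,360),interpolation=cv2.INTER_CUBIC),cv2.resize(b,(400,360))]))
E
```

```text
time: 13.5
tool_pos: [0.589, -0.3572, 0.1459]
tool_rot: [-0.001, 0.995, 0.097, -0.001]
contact_force: [-0.6, -0.3, -0.4]
gripper_width: -0.004
grasp_force: 0.5
t 13.5 pos [ 0.589  -0.3572  0.1459] yaw -78.9 tilt [-0.002  0.001 -1.   ] F [-0.6 -0.3 -0.4] w -0.004 gf 0.5
turn -1.377 x 35.72 y -58.90 z 14.59
w10 134
  x 0.020 117 z [0.197 0.207 0.218]
  x 0.040 17 z [0.212 0.215 0.219]
s10 19
  x 0.060 19 z [0.047 0.051 0.054]
```

View pics/c10.png

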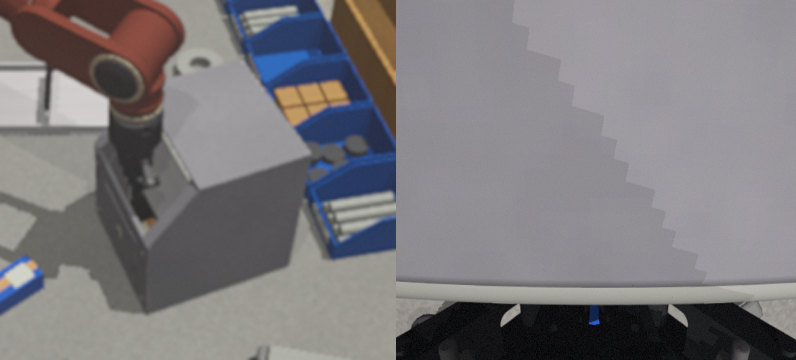

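The left view shows an empty mouth with only the shut fingers in it. Depth gives brown at z = 0.05, so the carton lies on the mat. I withdraw so that the flap shuts, with no more pictures to be viewed.

```bash
python3 -m crank '[{"x":0,"y":0,"z":-1,"turn":0},{"x":0,"y":0,"z":-1.5,"turn":0},{"x":0,"y":0,"z":-1.5,"turn":0},{"x":-0.5,"y":0,"z":0,"turn":0},{"x":-1.5,"y":0,"z":0,"turn":0}]'
python3 -m crank '[{"x":-2,"y":0,"z":0,"turn":0},{"x":-2,"y":0,"z":0,"turn":0},{"x":-3,"y":0,"z":0,"turn":0},{"x":-3,"y":0,"z":0,"turn":0},{"x":-3,"y":0,"z":0,"turn":0}]' 40
python3 -m crank '[{"x":0,"y":-2,"z":-2,"turn":-0.14},{"x":0,"y":-3,"z":-2,"turn":-0.14},{"x":0,"y":-3,"z":-2,"turn":-0.14},{"x":0,"y":-3,"z":-1,"turn":-0.14},{"x":0,"y":-3,"z":0,"turn":-0.14}]'
python3 -m crank '[{"x":2,"y":0,"z":0,"turn":-0.14},{"x":2,"y":0,"z":0,"turn":-0.14},{"x":3,"y":0,"z":0,"turn":-0.14},{"x":3,"y":0,"z":0,"turn":-0.14},{"x":3,"y":0,"z":0,"turn":0}]'
python3 - <<'E'
from h import *
plan(.545,.335,.25,-6)
c=np.array([.5663,-.3612,0]); ax=np.array([.982,.189,0]); ay=np.array([-.189,.982,0])
for n in ('top','side'):
    grab(n,n+'11'); W,im=cloud(n+'11'); B=np.stack([(W-c)@ax,(W-c)@ay,W[...,2]],-1)
    for h in (.175,.19,.205,.22,.235):
        m=(abs(B[...,2]-h)<.005)&(abs(B[...,1])<.07)&(abs(B[...,0])<.12); print(n,h,m.sum(),'x',np.median(B[...,0][m]).round(4),'expect',round((h-.165)*71/84,4))
E
```

```text
time: 14.1
tool_pos: [0.5709, -0.3617, 0.1893]
tool_rot: [0.001, 0.995, 0.097, 0.001]
contact_force: [-0.7, 0.3, -0.6]
gripper_width: -0.003
grasp_force: 0.0
time: 14.6
tool_pos: [0.4402, -0.3861, 0.1864]
tool_rot: [-0.0, 0.995, 0.097, -0.0]
contact_force: [-0.6, 0.8, -0.1]
gripper_width: 0.402
grasp_force: 0.0
time: 15.1
tool_pos: [0.3765, -0.2647, 0.2586]
tool_rot: [0.001, 0.9, 0.435, 0.0]
contact_force: [-0.4, 0.3, -0.2]
gripper_width: 0.399
grasp_force: 0.0
time: 15.6
tool_pos: [0.4221, -0.1451, 0.2563]
tool_rot: [-0.001, 0.747, 0.665, -0.0]
contact_force: [0.6, 0.4, -0.1]
gripper_width: 0.401
grasp_force: 0.0
t 15.6 pos [ 0.4221 -0.1451  0.2563] yaw -6.61 tilt [-0.001  0.001 -1.   ] F [ 0.6  0.4 -0.1] w 0.401 gf 0.0
turn -0.011 x 49.03 y 7.21 z 0.63
top 0.175 145 x 0.0056 expect 0.0085
top 0.19 131 x 0.0182 expect 0.0211
top 0.205 149 x 0.0315 expect 0.0338
top 0.22 154 x 0.0441 expect 0.0465
top 0.235 154 x 0.0564 expect 0.0592
side 0.175 199 x 0.0052 expect 0.0085
side 0.19 185 x 0.0183 expect 0.0211
side 0.205 204 x 0.0304 expect 0.0338
side 0.22 201 x 0.0434 expect 0.0465
side 0.235 191 x 0.0565 expect 0.0592
```

The flap lies in the mouth plane, so it is shut. Next I look at the stand from close by.

```bash
python3 -m crank '[{"x":3,"y":0.7,"z":0,"turn":0},{"x":4.8,"y":0.7,"z":0,"turn":0},{"x":4.8,"y":0.7,"z":0,"turn":0},{"x":4.8,"y":0.7,"z":0,"turn":0},{"x":4.8,"y":0.7,"z":0,"turn":0}]'
python3 -m crank '[{"x":4.8,"y":0.7,"z":0,"turn":0},{"x":4.8,"y":0.7,"z":0,"turn":0},{"x":4.8,"y":0.7,"z":0,"turn":0},{"x":4.8,"y":0.7,"z":0,"turn":0},{"x":4,"y":0.7,"z":0,"turn":0}]'
python3 -m crank '[{"x":2.5,"y":0,"z":0,"turn":0},{"x":0,"y":0,"z":0,"turn":0},{"x":0,"y":0,"z":0,"turn":0}]'
cat > stand.py <<'E'
from h import *
import sys
tag=sys.argv[1]
if len(sys.argv)>2: grab('wrist',tag)
W,im=cloud(tag); Z=W[...,2]
# posts: shoulder and above
m=(Z>.078)&(Z<.115)&(abs(W[...,0]-.52)<.15)&(abs(W[...,1]-.349)<.11)
n,l,s,c=cv2.connectedComponentsWithStats(m.astype(np.uint8))
pins=[]
for i in range(1,n):
    if s[i,4]<15: continue
    k=W[l==i]; top=k[k[:,2]>k[:,2].max()-.004]
    sh=k[(k[:,2]<.091)]
    print('bbox',s[i],'zmax',k[:,2].max().round(4),'tip',np.median(top,0).round(4),len(top),'pin',np.mean(k[k[:,2]>.093],0).round(4),'shoulder',len(sh), (cv2.minEnclosingCircle((sh[:,:2]*1000).astype(np.float32)) if len(sh)>5 else ''))
    pins.append(np.median(top,0)[:2])
if len(pins)==4:
    P=np.array(pins); print('mean',P.mean(0).round(4)); P=P[np.argsort(P[:,0])]
    lo,hi=P[:2][np.argsort(P[:2,1])],P[2:][np.argsort(P[2:,1])]
    d=hi-lo; print('yaws',np.degrees(np.arctan2(d[:,1],d[:,0])).round(2),np.linalg.norm(d,axis=1).round(4),np.linalg.norm(hi[1]-hi[0]).round(4),np.linalg.norm(lo[1]-lo[0]).round(4))
E
python3 stand.py w12 g; python3 stand.py top0
```

```text
time: 16.2
tool_pos: [0.4832, 0.0711, 0.2568]
tool_rot: [0.0, 0.748, 0.664, -0.0]
contact_force: [0.0, -1.0, -0.1]
gripper_width: 0.4
grasp_force: 0.0
time: 16.7
tool_pos: [0.5455, 0.2977, 0.2564]
tool_rot: [0.0, 0.747, 0.665, -0.0]
contact_force: [0.8, -0.8, 0.9]
gripper_width: 0.402
grasp_force: 0.0
time: 17.0
tool_pos: [0.5482, 0.3204, 0.2564]
tool_rot: [0.0, 0.747, 0.665, -0.001]
contact_force: [-0.5, -0.7, -0.1]
gripper_width: 0.4
grasp_force: 0.0
bbox [416  65  28  26 552] zmax 0.1092 tip [0.6406 0.4095 0.1072] 59 pin [0.6394 0.4097 0.1024] shoulder 344 ((640.8279418945312, 409.8887939453125), 9.397502899169922)
bbox [ 95  84  33  26 590] zmax 0.1088 tip [0.4086 0.4252 0.1064] 51 pin [0.4099 0.4246 0.1014] shoulder 361 ((407.9067687988281, 425.1181945800781), 9.244659423828125)
bbox [415 246  23  26 452] zmax 0.1083 tip [0.6309 0.2726 0.1065] 52 pin [0.6305 0.2736 0.1021] shoulder 284 ((631.599609375, 271.77142333984375), 9.063211441040039)
bbox [128 260  28  26 500] zmax 0.1091 tip [0.399  0.2871 0.107 ] 34 pin [0.4004 0.2879 0.1013] shoulder 302 ((398.3033447265625, 286.6939392089844), 9.379632949829102)
mean [0.5198 0.3486]
yaws [-3.57 -3.85] [0.2323 0.2326] 0.1373 0.1384
bbox [185 227   6   6  27] zmax 0.1116 tip [0.6369 0.4102 0.1116] 1 pin [0.6409 0.4095 0.1028] shoulder 17 ((641.8186645507812, 410.9420166015625), 9.421121597290039)
bbox [228 230   6   5  23] zmax 0.1118 tip [0.633  0.2746 0.1118] 1 pin [0.6311 0.2721 0.1026] shoulder 14 ((631.3009033203125, 272.73577880859375), 8.41939640045166)
bbox [179 301   5   5  23] zmax 0.1093 tip [0.4096 0.4258 0.1074] 2 pin [0.4093 0.426  0.1014] shoulder 14 ((408.47247314453125, 427.7623291015625), 9.498754501342773)
bbox [222 304   6   6  29] zmax 0.1106 tip [0.3977 0.2858 0.1092] 3 pin [0.3977 0.288  0.1033] shoulder 20 ((397.6892395019531, 289.4005126953125), 9.8264799118042)
mean [0.5193 0.3491]
yaws [-2.74 -3.93] [0.2355 0.2278] 0.1357 0.1405
```

Wrist view of the stand: centre (0.5197, 0.3484), yaw -3.75°, post spacings 233.4 and 138.5 mm against 234 and 139. Now back to the tray.

```bash
python3 -m crank '[{"x":-3,"y":0,"z":0,"turn":0},{"x":-4.8,"y":0,"z":0,"turn":0},{"x":-4.8,"y":0,"z":0,"turn":0},{"x":-4.8,"y":0,"z":0,"turn":0},{"x":-4.8,"y":0,"z":0,"turn":0.05}]'
python3 -m crank '[{"x":-4.8,"y":0.6,"z":0,"turn":0},{"x":-4.5,"y":0.6,"z":0,"turn":0},{"x":-3,"y":1,"z":0,"turn":0},{"x":0,"y":0,"z":0,"turn":0},{"x":0,"y":0,"z":0,"turn":0}]'
cat > tray.py <<'E'
from h import *
import sys
tag=sys.argv[1]; cx,cy=.505,.0065
grab('wrist',tag)
W,im=cloud(tag); Z=W[...,2]
near=(abs(W[...,0]-cx)<.16)&(abs(W[...,1]-cy)<.12)
for nm,m in (('tray',near&(Z>.003)&(Z<.08)),('rim',near&(Z>.0195)&(Z<.03)),('bar',near&(Z>.056)&(Z<.075))):
    n,l,s,c=cv2.connectedComponentsWithStats(m.astype(np.uint8)); i=1+np.argmax(s[1:,4])
    P=W[l==i] if nm!='rim' else W[m]; r=cv2.minAreaRect((P[:,:2]*1000).astype(np.float32)); print(nm,len(P),np.median(P[:,2]).round(4),np.round(r[0],1),np.round(r[1],1),round(r[2],2))
plan(.505,.0065,.031,-9.9)
E
python3 tray.py w13
```

```text
time: 17.55
tool_pos: [0.5213, 0.0978, 0.2574]
tool_rot: [0.0, 0.765, 0.645, 0.0]
contact_force: [0.9, -0.1, 0.3]
gripper_width: 0.396
grasp_force: 0.0
time: 18.05
tool_pos: [0.5229, -0.0254, 0.2573]
tool_rot: [-0.0, 0.765, 0.644, 0.0]
contact_force: [-0.7, -0.1, -0.0]
gripper_width: 0.4
grasp_force: 0.0
tray 48914 0.0047 [504.7   6.2] [167.9 261.1] 80.35
rim 3824 0.0239 [504.6   4.6] [165.6 260.8] 79.99
bar 1858 0.0659 [504.4   4.7] [119.   10.2] 80.14
t 18.1 pos [ 0.523  -0.0244  0.2573] yaw -9.65 tilt [ 0.  0. -1.] F [ 0.2  0.1 -0.1] w 0.401 gf 0.0
turn 0.004 x 2.74 y -2.31 z 22.63
```

```bash
python3 -m crank '[{"x":1.3,"y":-1.2,"z":3,"turn":0.004},{"x":1.3,"y":-1.1,"z":4,"turn":0},{"x":0,"y":0,"z":4,"turn":0},{"x":0,"y":0,"z":4,"turn":0},{"x":0,"y":0,"z":3,"turn":0}]'
python3 -m crank '[{"x":0,"y":0,"z":2,"turn":0},{"x":0,"y":0,"z":1.5,"turn":0},{"x":0,"y":0,"z":0.8,"turn":0},{"x":0,"y":0,"z":0,"turn":0}]'
python3 -c "
from h import *
plan(.5046,.005,.031,-9.9)"
```

```text
time: 18.6
tool_pos: [0.5036, 0.0071, 0.0747]
tool_rot: [-0.001, 0.764, 0.645, -0.001]
contact_force: [-0.3, 0.0, -0.5]
gripper_width: 0.399
grasp_force: 0.0
time: 19.0
tool_pos: [0.5048, 0.006, 0.0337]
tool_rot: [-0.0, 0.765, 0.644, -0.0]
contact_force: [-0.3, -1.1, -0.3]
gripper_width: 0.401
grasp_force: 0.0
t 19.0 pos [0.5048 0.006  0.0337] yaw -9.75 tilt [-0.001  0.    -1.   ] F [-0.3 -1.1 -0.3] w 0.401 gf 0.0
turn 0.003 x -0.11 y -0.00 z 0.27
```

Close, then lift in small steps and measure the tray in the hand.

```bash
python3 -m crank '[{"x":-0.1,"y":0,"z":0.25,"turn":0},{"x":0,"y":0,"z":0,"turn":0},{"x":0,"y":0,"z":0,"turn":0},{"x":0,"y":0,"z":0,"turn":0},{"x":0,"y":0,"z":0,"turn":0}]' 0
python3 -m crank '[{"x":0,"y":0,"z":0,"turn":0},{"x":0,"y":0,"z":0,"turn":0},{"x":0,"y":0,"z":-0.5,"turn":0},{"x":0,"y":0,"z":-1,"turn":0},{"x":0,"y":0,"z":-2,"turn":0}]'
python3 -m crank '[{"x":0,"y":0,"z":-3,"turn":0},{"x":0,"y":0,"z":-3,"turn":0},{"x":0,"y":0,"z":-3,"turn":0},{"x":0,"y":0,"z":-3,"turn":0},{"x":0,"y":0,"z":-1.5,"turn":0}]'
python3 -m crank '[{"x":0,"y":0,"z":-0.5,"turn":0},{"x":0,"y":0,"z":0,"turn":0},{"x":0,"y":0,"z":0,"turn":0}]'
cat > held.py <<'E'
from h import *
import sys
tag=sys.argv[1]
plan(.5197,.3484,.22,-3.75)
s,p,r=st(); M=r.as_matrix(); grab('wrist',tag); grab('top','t'+tag); grab('side','s'+tag)
for t in (tag,'t'+tag,'s'+tag):
    W,im=cloud(t); L=(W-p)@M
    m=(abs(L[...,1])<.15)&(L[...,0]>-.1)&(L[...,0]<.1)
    print(t)
    f=m&(L[...,2]>.020)&(L[...,2]<.036)&(abs(L[...,1])<.12)&(abs(L[...,1])>.02)&(abs(L[...,0])<.07); P=L[f]
    if len(P)>200:
        A=np.c_[P[:,:2],np.ones(len(P))]; w,*_=np.linalg.lstsq(A,P[:,2],rcond=None)
        k=abs(A@w-P[:,2])<.003; w,*_=np.linalg.lstsq(A[k],P[k,2],rcond=None); print(' floor z',w[2].round(4),'slopes x,y deg',np.degrees(w[:2]).round(2),k.sum())
    rim=m&(L[...,2]>-.004)&(L[...,2]<.036); P=L[rim]
    if len(P)>200:
        print(' rect',[np.round(v,2) for v in cv2.minAreaRect((P[:,:2]*1000).astype(np.float32))])
        print(' x range',np.percentile(P[:,0],[.2,99.8]).round(4),'y range',np.percentile(P[:,1],[.2,99.8]).round(4))
E
python3 held.py h14
```

```text
time: 19.5
tool_pos: [0.506, 0.0044, 0.0329]
tool_rot: [0.001, 0.765, 0.644, 0.001]
contact_force: [-0.3, 0.3, 4.7]
gripper_width: 0.11
grasp_force: 60.7
time: 20.0
tool_pos: [0.5025, 0.0049, 0.0646]
tool_rot: [-0.002, 0.765, 0.644, -0.002]
contact_force: [0.5, -0.2, -5.0]
gripper_width: 0.105
grasp_force: 59.2
time: 20.5
tool_pos: [0.5059, 0.0045, 0.2047]
tool_rot: [0.001, 0.765, 0.644, 0.001]
contact_force: [0.4, -0.5, -3.4]
gripper_width: 0.109
grasp_force: 59.3
time: 20.8
tool_pos: [0.504, 0.0047, 0.2046]
tool_rot: [-0.001, 0.765, 0.644, -0.001]
contact_force: [-0.5, 0.8, -4.1]
gripper_width: 0.106
grasp_force: 59.2
t 20.8 pos [0.504  0.0047 0.2046] yaw -9.8 tilt [-0.004  0.    -1.   ] F [-0.5  0.8 -4.1] w 0.106 gf 59.2
turn -0.106 x 34.40 y -0.68 z -1.54
h14
 floor z 0.0285 slopes x,y deg [ 0.03 -0.  ] 104946
 rect [array([ 0.9 , -0.35]), array([163.76, 261.71]), np.float64(0.07)]
 x range [-0.078   0.0824] y range [-0.1289  0.1284]
th14
 floor z 0.0299 slopes x,y deg [0.05 0.08] 1155
 rect [array([ 1.72, -0.27]), array([165.28, 260.63]), np.float64(0.05)]
 x range [-0.0808  0.0838] y range [-0.1295  0.1294]
sh14
 floor z 0.0302 slopes x,y deg [ 0.31 -0.02] 1335
 rect [array([-1.69, -0.05]), array([260.77, 177.6 ]), np.float64(89.73)]
 x range [-0.0889  0.0859] y range [-0.1292  0.1295]
```

The tray hangs level to within 0.1°, centred in the hand to about 1 mm, its underside 33 mm below the TCP. Carry it over the stand.

```bash
python3 -m crank '[{"x":1.5,"y":0,"z":0,"turn":-0.03},{"x":3,"y":0,"z":0,"turn":-0.04},{"x":4,"y":0,"z":0,"turn":-0.036},{"x":4,"y":0,"z":0,"turn":0},{"x":4,"y":0,"z":0,"turn":0}]'
python3 -m crank '[{"x":4,"y":0,"z":0,"turn":0},{"x":4,"y":0,"z":0,"turn":0},{"x":4,"y":0,"z":0,"turn":0},{"x":3,"y":0,"z":0,"turn":0},{"x":1.5,"y":0,"z":0,"turn":0}]'
python3 -m crank '[{"x":0,"y":0,"z":0,"turn":0},{"x":0,"y":0,"z":0,"turn":0},{"x":0,"y":0,"z":0,"turn":0}]'
python3 -c "
from h import *
plan(.5198,.348,.16,-3.75)"
```

```text
time: 21.45
tool_pos: [0.5208, 0.171, 0.2063]
tool_rot: [-0.0, 0.729, 0.684, -0.0]
contact_force: [0.6, 0.5, -4.4]
gripper_width: 0.108
grasp_force: 59.2
time: 21.95
tool_pos: [0.5309, 0.3365, 0.2059]
tool_rot: [-0.001, 0.728, 0.685, -0.0]
contact_force: [0.6, -1.0, -4.1]
gripper_width: 0.109
grasp_force: 59.2
time: 22.25
tool_pos: [0.5318, 0.3323, 0.2065]
tool_rot: [0.0, 0.73, 0.683, -0.0]
contact_force: [-0.2, 0.6, -4.4]
gripper_width: 0.11
grasp_force: 59.2
t 22.25 pos [0.5318 0.3323 0.2065] yaw -3.78 tilt [-0.    -0.001 -1.   ] F [-0.2  0.6 -4.4] w 0.11 gf 59.2
turn -0.0 x 1.49 y -1.30 z 4.65
```

```bash
python3 -m crank '[{"x":0.8,"y":-0.7,"z":1,"turn":0},{"x":0.7,"y":-0.6,"z":2,"turn":0},{"x":0,"y":0,"z":1,"turn":0},{"x":0,"y":0,"z":0.4,"turn":0},{"x":0,"y":0,"z":0,"turn":0}]'
python3 -m crank '[{"x":0,"y":0,"z":0,"turn":0},{"x":0,"y":0,"z":0,"turn":0}]'
cat > holes.py <<'E'
from h import *
import sys
tag=sys.argv[1]
plan(.5198,.348,.118,-3.75)
s,p,r=st(); M=r.as_matrix(); grab('wrist',tag); grab('top','t'+tag)
W,im=cloud(tag); L=(W-p)@M; 
# through the holes: seen points below tray floor, near each nominal hole (tool x=tray y, tool y=tray x)
for hx in (-.0695,.0695):
  for hy in (-.117,.117):
    m=(abs(L[...,0]-hx)<.012)&(abs(L[...,1]-hy)<.012)
    fl=L[m&(L[...,2]<.033)]; 
    # hole pixels: deeper than floor, pick by ray crossing the floor plane
    z=np.load(tag+'.npz'); T=np.array(z['T']); cam=(-T[:3,:3].T@T[:3,3]-p)@M
    t=(.0288-cam[2])/(L[...,2]-cam[2]); X=cam+(L-cam)*t[...,None]
    h=(np.hypot(X[...,0]-hx,X[...,1]-hy)<.012)&(L[...,2]>.0325)
    if h.sum()>10:
        q=L[h]; c,rad=cv2.minEnclosingCircle((X[h][:,:2]*1000).astype(np.float32))
        pin=q[(q[:,2]<.0329+.032)]
        print((hx,hy),h.sum(),'hole',np.round(c,1),round(rad,1),'depths',np.percentile(p[2]-q[:,2],[5,50,95]).round(3), 'pin',len(pin),(np.mean(pin,0)*1000).round(1) if len(pin) else '')
E
python3 holes.py h15
```

```text
time: 22.75
tool_pos: [0.5195, 0.3485, 0.1617]
tool_rot: [-0.0, 0.73, 0.684, -0.001]
contact_force: [-0.6, 0.1, -3.9]
gripper_width: 0.109
grasp_force: 59.1
time: 22.95
tool_pos: [0.5206, 0.3492, 0.164]
tool_rot: [0.0, 0.73, 0.684, 0.001]
contact_force: [0.4, -0.1, -4.8]
gripper_width: 0.105
grasp_force: 59.1
t 22.95 pos [0.5206 0.3492 0.164 ] yaw -3.75 tilt [ 0.002  0.001 -1.   ] F [ 0.4 -0.1 -4.8] w 0.105 gf 59.1
turn 0.0 x -0.13 y -0.08 z 4.60
(-0.0695, -0.117) 121 hole [ -65.8 -117.3] 4.9 depths [0.047 0.049 0.05 ] pin 3 [ -69.5 -124.6   32.6]
(-0.0695, 0.117) 116 hole [-65.1 116.8] 4.8 depths [-0.001  0.     0.002] pin 5 [-68.9 123.9  32.7]
(0.0695, -0.117) 675 hole [  69.6 -116.1] 6.8 depths [-0.     0.001  0.002] pin 21 [  69.9 -123.3   33. ]
(0.0695, 0.117) 665 hole [ 69.6 115.2] 6.7 depths [-0.001  0.     0.001] pin 8 [ 71.2 122.5  32.9]
```

Two holes are seen at tool (69.6, -116.1) and (69.6, 115.2) mm, so the tray is within 0.5 mm of nominal in the hand. Lower it slowly, watching the force.

```bash
python3 -m crank '[{"x":-0.07,"y":0,"z":1,"turn":0},{"x":0,"y":0,"z":0.8,"turn":0},{"x":0,"y":0,"z":0.4,"turn":0},{"x":0,"y":0,"z":0.3,"turn":0},{"x":0,"y":0,"z":0,"turn":0}]'
python3 -m crank '[{"x":0,"y":0,"z":0.3,"turn":0},{"x":0,"y":0,"z":0.3,"turn":0},{"x":0,"y":0,"z":0,"turn":0}]'
python3 -c "
from h import *
plan(.5201,.3483,.118,-3.75)"
```

```text
time: 23.55
tool_pos: [0.5193, 0.3482, 0.1368]
tool_rot: [-0.0, 0.73, 0.684, -0.001]
contact_force: [-0.2, 0.7, -4.4]
gripper_width: 0.1
grasp_force: 59.1
time: 23.85
tool_pos: [0.5196, 0.3483, 0.1313]
tool_rot: [-0.0, 0.73, 0.684, -0.0]
contact_force: [0.2, -1.3, -3.9]
gripper_width: 0.105
grasp_force: 59.2
t 23.85 pos [0.5196 0.3483 0.1313] yaw -3.73 tilt [-0.001 -0.    -1.   ] F [ 0.2 -1.3 -3.9] w 0.105 gf 59.2
turn 0.0 x 0.00 y 0.05 z 1.33
```

The pins are about 9 mm into the holes without contact force. Continue down.

```bash
python3 -m crank '[{"x":0,"y":0.03,"z":0.3,"turn":0},{"x":0,"y":0,"z":0.3,"turn":0},{"x":0,"y":0,"z":0.3,"turn":0},{"x":0,"y":0,"z":0.2,"turn":0},{"x":0,"y":0,"z":0,"turn":0}]'
python3 -m crank '[{"x":0,"y":0,"z":0.1,"turn":0},{"x":0,"y":0,"z":0.1,"turn":0},{"x":0,"y":0,"z":0,"turn":0}]'
python3 -c "
from h import *
plan(.5201,.3483,.118,-3.75)"
```

```text
time: 24.35
tool_pos: [0.5198, 0.3482, 0.1202]
tool_rot: [-0.0, 0.73, 0.684, -0.001]
contact_force: [-0.2, -0.2, -4.7]
gripper_width: 0.107
grasp_force: 59.3
time: 24.65
tool_pos: [0.5201, 0.3484, 0.1188]
tool_rot: [-0.0, 0.73, 0.684, -0.0]
contact_force: [0.9, 0.0, -4.1]
gripper_width: 0.109
grasp_force: 59.3
t 24.65 pos [0.5201 0.3484 0.1188] yaw -3.72 tilt [-0. -0. -1.] F [ 0.9  0.  -4.1] w 0.109 gf 59.3
turn 0.0 x -0.01 y 0.00 z 0.08
```

```bash
python3 -m crank '[{"x":0,"y":0,"z":0.08,"turn":0},{"x":0,"y":0,"z":0,"turn":0}]'
python3 -m crank '[{"x":0,"y":0,"z":0.08,"turn":0},{"x":0,"y":0,"z":0,"turn":0}]'
python3 -m crank '[{"x":0,"y":0,"z":0.08,"turn":0},{"x":0,"y":0,"z":0,"turn":0}]'
```

```text
time: 24.85
tool_pos: [0.5201, 0.3484, 0.118]
tool_rot: [-0.0, 0.73, 0.684, 0.0]
contact_force: [0.4, -0.8, -4.4]
gripper_width: 0.107
grasp_force: 59.2
time: 25.05
tool_pos: [0.5202, 0.3484, 0.1179]
tool_rot: [0.0, 0.73, 0.684, 0.0]
contact_force: [-2.1, -1.3, -0.2]
gripper_width: 0.109
grasp_force: 59.9
time: 25.25
tool_pos: [0.5201, 0.3484, 0.1179]
tool_rot: [0.0, 0.73, 0.684, -0.0]
contact_force: [-4.1, -2.1, 3.6]
gripper_width: 0.107
grasp_force: 60.6
```

The tray is seated: contact came at TCP z = 0.1179, as predicted. Release and retreat.

```bash
python3 -m crank '[{"x":0,"y":0,"z":0,"turn":0},{"x":0,"y":0,"z":0,"turn":0},{"x":0,"y":0,"z":0,"turn":0},{"x":0,"y":0,"z":0,"turn":0},{"x":0,"y":0,"z":0,"turn":0}]' 40
python3 -m crank '[{"x":0,"y":0,"z":-0.5,"turn":0},{"x":0,"y":0,"z":-1.5,"turn":0},{"x":0,"y":0,"z":-3,"turn":0},{"x":0,"y":0,"z":-4,"turn":0},{"x":-2,"y":0,"z":-4,"turn":0}]'
python3 -m crank '[{"x":-3,"y":0,"z":-1,"turn":0},{"x":-3,"y":0,"z":0,"turn":0},{"x":0,"y":0,"z":0,"turn":0},{"x":0,"y":0,"z":0,"turn":0}]'
python3 - <<'E'
from h import *
plan(0,0,0,0)
for n in ('wrist','top','side'): grab(n,n+'20')
a=np.radians(-3.75); ax=np.array([np.cos(a),np.sin(a),0]); ay=np.array([-np.sin(a),np.cos(a),0]); c=np.array([.5197,.3484,0])
for t in ('wrist20','top20'):
    W,im=cloud(t); B=np.stack([(W-c)@ax,(W-c)@ay,W[...,2]],-1)
    f=(abs(B[...,0])<.1)&(abs(B[...,0])>.02)&(abs(B[...,1])<.06)&(B[...,2]>.07)&(B[...,2]<.11); P=B[f]
    A=np.c_[P[:,:2],np.ones(len(P))]; w,*_=np.linalg.lstsq(A,P[:,2],rcond=None); print(t,'floor',w[2].round(4),np.degrees(w[:2]).round(2))
    m=(abs(B[...,0])<.15)&(abs(B[...,1])<.1)&(B[...,2]>.1)&(B[...,2]<.118); print(' rim',[np.round(v,1) for v in cv2.minAreaRect((B[m][:,:2]*1000).astype(np.float32))])
    for sx in (-.117,.117):
        for sy in (-.0695,.0695):
            k=(np.hypot(B[...,0]-sx,B[...,1]-sy)<.006)&(B[...,2]>.05); print('  pin',len(B[k]),B[k][:,2].max().round(4) if k.any() else '')
c=np.array([.5663,-.3612,0]); ax=np.array([.982,.189,0]); ay=np.array([-.189,.982,0])
W,im=cloud('side20'); B=np.stack([(W-c)@ax,(W-c)@ay,W[...,2]],-1)
m=(abs(B[...,2]-.205)<.005)&(abs(B[...,1])<.07)&(abs(B[...,0])<.12); print('flap x',np.median(B[...,0][m]))
# bystanders
a=np.load('top0.npz')['im'].astype(int); b=np.load('top20.npz')['im'].astype(int); d=abs(a-b).sum(2)
for n,(u0,u1,v0,v1) in dict(tape=(240,282,303,345),pulley=(354,384,310,340),can=(103,133,270,302),bear=(290,319,170,202),sq=(318,352,163,198),blue=(420,458,288,330),scan=(475,530,270,322)).items(): print(n,d[v0:v1,u0:u1].mean().round(1),end=' ')
E
```

```text
time: 25.75
tool_pos: [0.5202, 0.3485, 0.1164]
tool_rot: [0.0, 0.73, 0.684, 0.0]
contact_force: [-0.5, -0.7, -0.7]
gripper_width: 0.401
grasp_force: 0.0
time: 26.25
tool_pos: [0.5186, 0.3295, 0.2488]
tool_rot: [-0.0, 0.729, 0.685, 0.001]
contact_force: [0.6, -0.2, -0.0]
gripper_width: 0.4
grasp_force: 0.0
time: 26.65
tool_pos: [0.5152, 0.2684, 0.2578]
tool_rot: [0.0, 0.73, 0.683, 0.001]
contact_force: [0.0, 0.3, -0.5]
gripper_width: 0.402
grasp_force: 0.0
t 26.65 pos [0.5152 0.2684 0.2578] yaw -3.79 tilt [ 0.002  0.001 -1.   ] F [ 0.   0.3 -0.5] w 0.402 gf 0.0
turn -0.066 x -26.84 y -51.52 z 25.78
wrist20 floor 0.0894 [ 0.01 -0.04]
 rim [array([ 0.5, -6.2]), array([152.7, 261.5]), np.float64(90.0)]
  pin 271 0.109
  pin 262 0.1089
  pin 253 0.1092
  pin 255 0.1082
top20 floor 0.0878 [-0.08 -0.04]
 rim [array([-0.1,  2.6]), array([166.8, 262.2]), np.float64(89.6)]
  pin 14 0.5833
  pin 0 
  pin 11 0.1103
  pin 14 0.104
flap x 0.03117468641412898
tape 22.0 pulley 12.4 can 15.9 bear 17.5 sq 14.8 blue 15.7 scan 13.8
```

The tray is level with its floor top at 89 mm, and all four pins stand through the holes. The flap is shut and the bystanders have not moved.

```bash
python3 -c "
from plant import manip
print(manip.job_done())"
```

```text
the job is handed in; nothing more can be done
None
```

The carton is inside the drop box with the flap shut, and the empty tray sits level on the stand's four posts and is let go; I handed the job in at about 27 s of the 69 s allowed, after one hitch when the flap wedged the carton just below the sill and I pressed it down with the closed fingers.

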